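# Seat the reference mirror in its kinematic nest

### The job

Pick up the round mirror, stand it face up in the open mouth of the nest and let go of it there. Then nudge it along the rail, past the spring plunger, until it touches the stop pin, so that it rests against the rail, the plunger and the stop pin all at once. Push gently: never bear on the stop pin with more than about 12 N, do not tip the mirror over, and leave the loupe, the tape roll and the film reel where they are.

Things in the scene. Friction and masses are not known exactly. Their poses are not given: they have to be found in the camera images.
- mirror_center (a point): Centre (half-way up) of the loose mirror: an upright steel cylinder 44 mm in diameter and 26 mm high, about 0.16 kg, its round glass face on top with a thin dark groove round the casing below it. It stands face up on the worktop, among a black loupe and an amber tape roll. z axis up through the glass.
- nest: The kinematic nest: a bright steel plate 200 x 116 x 10 mm fixed flat on the worktop. Origin at the centre of its underside, x along the 200 mm side in the push direction (from the open mouth to the stop pin), y to the left of that, z up. The mirror slides on its upper face (z = 10 mm). Nothing on it but the plunger moves; no part stands over 22 mm above the plate.
- nest_rail (a point): Middle of the rail's face at the plate: a straight dark steel bar 10 mm wide, 14 mm high, along the nest's right side (face at y = -22 mm of the nest, from x = -85 to 75 mm). A mirror that touches it has its centre at y = 0 of the nest. Axes as the nest's.
- nest_mouth (a point): Point on the plate's upper face in the open mouth of the nest (x = -36, y = 3 mm of the nest): the mirror's centre belongs above it when it is first stood in the nest. There it touches neither the rail nor the plunger. Axes as the nest's.
- nest_stop_mid (a point): Plate point (x = 52, y = 0 mm of the nest) at the middle of the stop pin's setting range. The upright steel pin (radius 5 mm, 16 mm high, y = 0) and the plunger sit on one rigid grey slide, locked by the last user up to 14 mm nearer or farther along the nest's x: its place is not reported, find it by contact. A mirror that touches the pin has its centre 27 mm before the pin's axis.
- nest_plunger_mid (a point): Where the plunger's nose is, on the plate, if the slide is at mid-setting: always 35 mm before the pin and at y = 21 mm when free. An upright round brass nose, radius 5 mm, 4 to 17 mm above the plate; it yields up to 8 mm along +y into a dark housing with a spring of 1.6 to 3.2 N. Pushing the mirror past takes up to about 7 N; past it, friction still holds the mirror where it is left, short of the pin.
- loupe: Black loupe, 37 mm in diameter, 40 mm high, standing on the worktop, origin under its centre. A bystander.
- kapton_tape: Amber tape roll lying flat, 72 mm in diameter, 12 mm high, with a hole; origin under its centre. A bystander.
- film_reel: White film reel lying flat, 68 mm in diameter, 12 mm high, origin under its centre. A bystander.

How it is judged:
On the way, in this order (a step that is already met when the one before it is completed fails the run):
1. the mirror stands upright on the nest's plate in the mouth, before the stop, let go of and at rest (x of mirror_center in the frame of nest between -0.08 and -0.01 m and y of mirror_center in the frame of nest between -0.005 and 0.025 m and z of mirror_center in the frame of nest between 0.02 and 0.026 m and angle between mirror_center's own z axis and vertical below 0.06 rad and contact force between each of the arm, the fingers and mirror below 0.05 N and linear speed of mirror below 0.005 m/s), for 0.2 s.
2. the mirror touches the rail, the plunger and the stop pin at once (contact force between mirror and rail above 0.2 N and contact force between mirror and plunger above 0.2 N and contact force between mirror and stop_pin above 0.2 N and angle between mirror_center's own z axis and vertical below 0.06 rad and z of mirror_center in the frame of nest below 0.026 m), for 0.2 s.
At the end, for the whole second after the job is handed in: The mirror stands upright (within 3 degrees) on the nest's plate, past the plunger, in contact (more than 0.2 N each) with the rail, the plunger's nose and the stop pin at once, at rest and let go of (all of step 2 and contact force between each of the arm, the fingers and mirror below 0.05 N and linear speed of mirror below 0.005 m/s); the robot touches nothing.
It fails at once if the mirror bears on the stop pin with more than 15 N (contact force between mirror and stop_pin above 15 N).
It fails at once if the robot itself bears on the stop pin with more than 15 N (contact force between any of the arm, the fingers and stop_pin above 15 N).
It fails at once if the mirror is tipped over (angle between mirror_center's own z axis and vertical above 0.7 rad).
It fails at once if a bystander (loupe, tape roll, film reel) is shifted by more than 25 mm (distance of any of loupe, kapton_tape, film_reel from where it was at the start of the episode above 0.025 m).
It also fails if it takes over 64 s, if anything falls off the work surface, if the arm or the gripper's body presses on something with over 40 N, if the wrist force passes 120 N, or if a joint passes its speed limit or range.

### The arm

A 7-joint arm with a two-finger parallel gripper is mounted at the origin on a cart in front of the work surface, level with it; the furniture and walls round the work are solid. World frame = base frame: x ahead of the robot, y to its left, z up, the work surface at z = 0. Lengths are in m, angles in rad, forces in N, time in s.
With the tool pointing down it reaches from about 0.425 to 0.925 m from the base axis. Payload 6.8 kg.
Tool frame: the origin (TCP) lies at the very end of the fingers, on their centre line; the grasp point (between the pads) lies bot.hold_point_z behind it (bot.hold_point_z is the distance from the TCP to the grasp point, in m); x points along the fingers, z is the direction in which the jaws open and shut, and the axes are right-handed (so a half turn about x gives the same grasp; the last joint's range is limited). The gripper opens to 85 mm and grips with 20 to 120 N. Pads are 22 mm wide; open, the fingers measure 114 mm over their backs; the gripper's body (76 mm by 85 mm) begins 54 mm behind the grasp point. The pads swing forward as they close: fully open they stand 13 mm farther back than shut.
Start: joints at [1.05, 0.477, 0.022, 1.555, -0.011, 1.109, -0.083], TCP at [0.271, -0.618, 0.231] pointing down, gripper open.
Joint ranges: [-2.96, 2.96], [-0.34, 2.1], [-1.41, 1.46], [0.24, 2.44], [-1.37, 4.51], [0.17, 1.92], [-2.96, 2.96]. Speed limits (rad/s): [2.39, 2.39, 3.14, 3.14, 3.14, 3.14, 3.14].

### API

Orientations are given as a unit quaternion [w, x, y, z].
In Python, from station import bot gives the robot as it stands.
- The arm moves only by the tool drive_tool, never from a script. Its arguments are lists of equal length, an entry for each row: "slide": the shift along the world's x, y, z in mm, a list of three; "turn": the turn, a rotation vector about the world's x, y, z in rad, a list of three; "gripper": the opening, from 0 (shut) to 1 (fully open). A call has 1 to 10 rows; each row is the pose to reach, as a shift and turn from the pose measured when the call began; what a row does not reach only later rows make up. A row lasts 1/10 s, in which the tool goes at most 50 mm and 8.59 degrees, less where a joint would pass 70% of its speed; a pose out of reach is approached as far as the arm can. A call with a gripper value outside its range is refused whole. The fingers move at their own pace and stop on an object; "squeeze" is the grip in N (left out, the last holds). Time passes only in rows, so rows that repeat a pose let the fingers close. It gives the time, the measured TCP pose, the force and the opening at its end, in the units of the state.
- bot.get_obs(): the state, without advancing time (a new reading comes with each control period).
- bot.read_camera(name): name is "scene" or "top" or "wrist"; returns a dict with "color" (400x640x3 uint8, red, green, blue), "fovy" (degrees; the focal length in pixels is half the picture's height over the tangent of half this angle, whatever the lens; pixels are square), "cx", "cy" (the principal point, pixels), "R" (3x3) and "t" (3): a world point X has camera coordinates R X + t. Camera axes: x right, y down, z forward; pixel columns grow to the right and rows downward; lengths in m; the calibration is good to about 2 mm. A picture is of the moment at which its call begins. There is no depth.
- bot.hand_in(): hands the job in, once; it reports no verdict.
The state is a dict: "t": time; "q": joint angles; "joint_vel": joint speeds; "joint_torque": joint torques, N m; "eef_pos": TCP position; "tool_rot": TCP orientation; "contact_force": force on the tool from outside, world axes, zero at the start; "torque": the same for the moment, N m; "gripper_width": opening from 0.0 (shut) to 1.0 (fully open).
Only numpy, scipy, OpenCV 4.12 (cv2) and the standard library are available. Lean on these libraries where they do the work, as an engineer would, in place of code of your own. Each camera call takes 0.05 s, during which the arm holds its last target.

## Working session

There is one attempt and no reset: what is moved stays moved. The work goes in short steps, Python scripts to look and compute and a tool call to move; the robot and the scene stay as the last step left them, time stands still between calls to the robot, and variables do not carry over. Pictures are saved under pics/ and viewed, and the job is handed in when it is done.

Besides the shell and the picture viewer there is one more tool, called by a JSON object that holds its "api" and its "payload", one argument or row to a line. drive_tool: Moves the arm, as the interface text tells. Its arguments: {"type":"object","properties":{"slide":{"type":"array"},"turn":{"type":"array"},"gripper":{"type":"array"},"squeeze":{"type":"number"}},"required":["slide","turn","gripper"]}

```bash
mkdir -p pics; ls
python3 - <<'E'
from station import bot
import cv2
o=bot.get_obs(); print(o); print(bot.hold_point_z)
for n in ["scene","top","wrist"]:
    c=bot.read_camera(n); cv2.imwrite(f"pics/{n}0.png",c["color"][:,:,::-1]); print(n,c["fovy"],c["cx"],c["cy"],c["R"],c["t"])
E
```

```text
pics
{'t': 0.0, 'q': array([ 1.0498982 ,  0.47781498,  0.02234385,  1.55645277, -0.0114844 ,
        1.10930018, -0.0830828 ]), 'joint_vel': array([ 3.83082817e-05,  1.23681132e-03,  4.14899024e-04, -6.45524304e-04,
       -1.03931187e-03, -9.55185882e-04,  5.64552651e-04]), 'joint_torque': array([-8.73510326e-04, -5.96458912e+01,  1.60777666e+00, -2.81199950e+01,
        1.24510902e-02,  9.35838092e-03, -1.28844255e-05]), 'eef_pos': array([ 0.2705337 , -0.61776606,  0.23031527]), 'tool_rot': array([ 0.59128945,  0.3872172 ,  0.59243829, -0.38659605]), 'contact_force': array([ 1.42429317,  0.27179158, -0.63217062]), 'torque': array([-0.00410132,  0.07429601, -0.00630281]), 'gripper_width': 0.9994390771436591}
0.0187
scene 55.70348448272723 319.47718181307 204.94735397118356 [[-0.72422815 -0.68944369  0.01268799]
 [-0.35259524  0.35444658 -0.86605093]
 [ 0.59259613 -0.63169219 -0.49979475]] [0.38039341 0.17828531 0.6274846 ]
top 52.543550753901535 325.7118673787502 197.8382794984883 [[-0.00748146 -0.99959663  0.0273972 ]
 [-0.997121    0.0053899  -0.07563509]
 [ 0.07545691 -0.02788419 -0.99675911]] [0.03970149 0.49638145 0.8453401 ]
wrist 61.79056812968114 315.8995691504721 194.6274079482905 [[ 0.40112274 -0.91602148 -0.00227999]
 [-0.87569932 -0.38419379  0.29248219]
 [-0.26879592 -0.11532467 -0.95626825]] [-0.6750397  -0.03826677  0.37894784]
```

View pics/scene0.png

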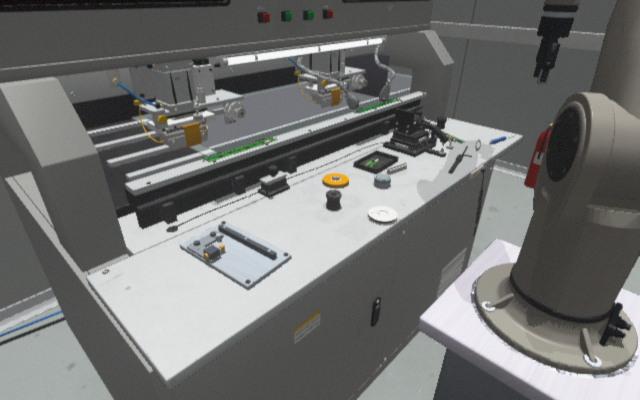

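View pics/top0.png

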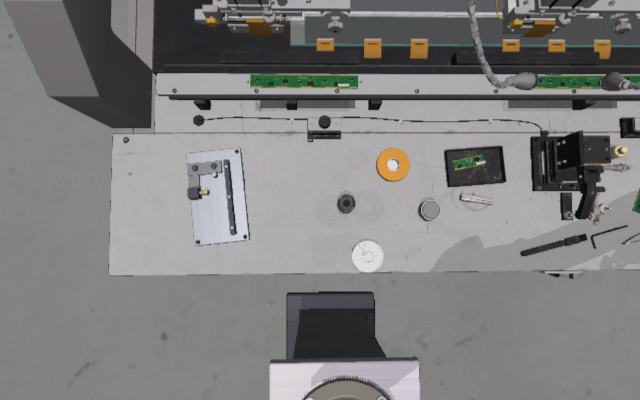

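View pics/wrist0.png

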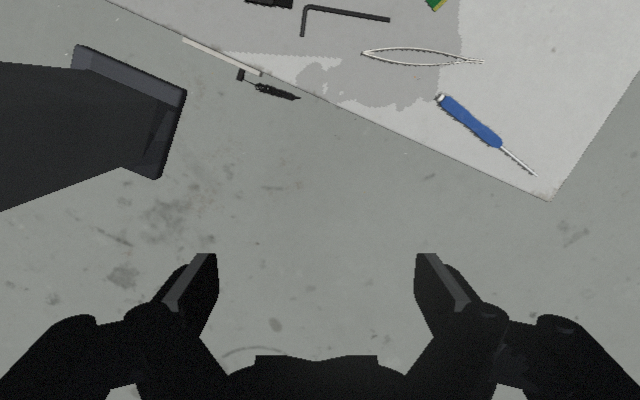

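The top view shows the mirror near (430,209), the loupe at (346,203), the tape at (393,165) and the reel at (367,256). The nest is at (218,197) with its stop end towards world +x. Next I'll zoom in on the crops.

```bash
cat > h.py <<'E'
import numpy as np, cv2
from station import bot
def ray(c,u,v):
    f=200/np.tan(np.radians(c["fovy"])/2)
    R=np.array(c["R"]);t=np.array(c["t"])
    d=R.T@np.array([(u-c["cx"])/f,(v-c["cy"])/f,1.0]); return -R.T@t,d
def onz(c,u,v,z):
    o,d=ray(c,u,v); s=(z-o[2])/d[2]; return o+s*d
def proj(c,X):
    f=200/np.tan(np.radians(c["fovy"])/2)
    p=np.array(c["R"])@np.array(X)+np.array(c["t"]); return f*p[0]/p[2]+c["cx"],f*p[1]/p[2]+c["cy"]
def tri(a,b):
    A=np.zeros((3,3));B=np.zeros(3)
    for o,d in (a,b):
        d=d/np.linalg.norm(d);P=np.eye(3)-np.outer(d,d);A+=P;B+=P@o
    X=np.linalg.solve(A,B); return X,[np.linalg.norm(np.cross(X-o,d/np.linalg.norm(d))) for o,d in (a,b)]
E
python3 - <<'E'
import cv2
s=cv2.imread('pics/scene0.png');t=cv2.imread('pics/top0.png')
z=lambda im,x,y,w,h,k:cv2.resize(im[y:y+h,x:x+w],None,fx=k,fy=k,interpolation=cv2.INTER_CUBIC)
cv2.imwrite('pics/t_nest.png',z(t,170,140,95,110,5))
cv2.imwrite('pics/s_nest.png',z(s,170,210,130,80,6))
cv2.imwrite('pics/t_mir.png',z(t,330,140,130,100,6))
cv2.imwrite('pics/s_mir.png',z(s,310,150,120,80,6))
E
```

```text
(no output)
```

View pics/t_nest.png

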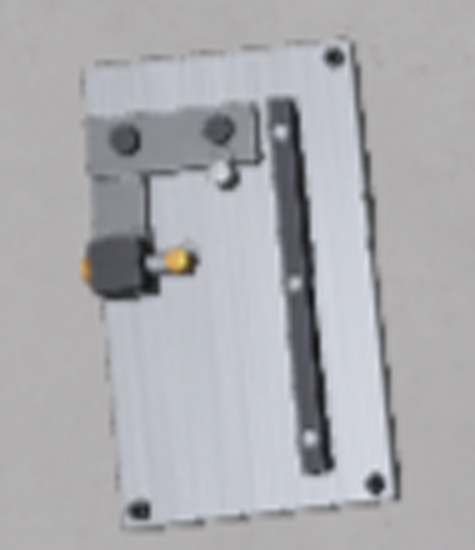

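View pics/s_nest.png

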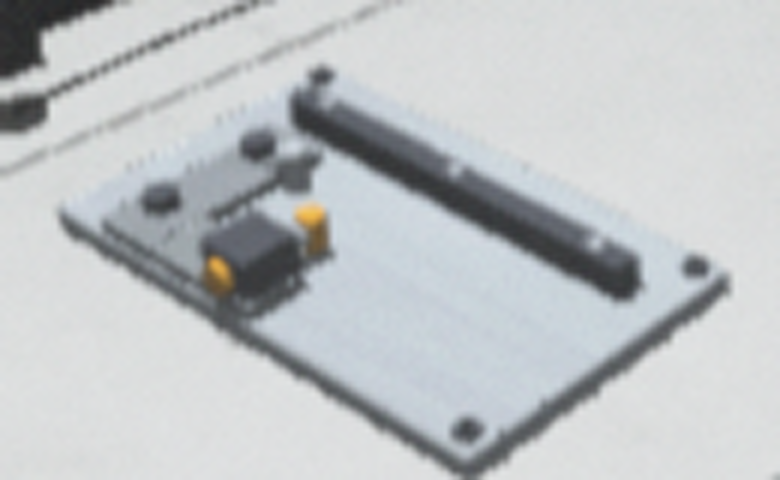

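View pics/t_mir.png

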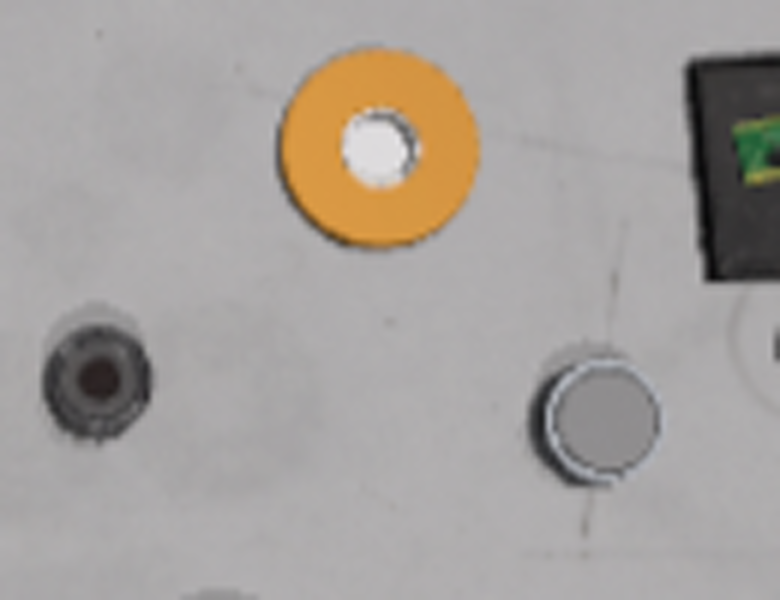

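View pics/s_mir.png

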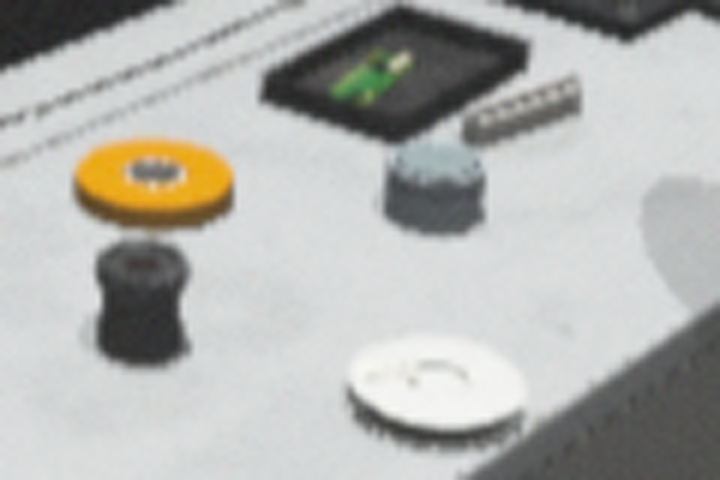

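The nest's plate corners in the top crop, at 5x, are (83,68), (352,40), (397,498) and (125,527). The mirror face is centred at (604,417) in its 6x top crop and (435,160) in its scene crop.

Run:
```python
from h import *
t=bot.read_camera("top");s=bot.read_camera("scene")
T=lambda U,V,k,x,y:((U+.5)/k-.5+x,(V+.5)/k-.5+y)
mt=T(604,417,6,330,140);ms=T(435,162,6,310,150)
print("mirror tri",tri(ray(t,*mt),ray(s,*ms)),"top@.026",onz(t,*mt,.026),"sc@.026",onz(s,*ms,.026))
nm=['TL','TR','BR','BL']
tc=[(83,68),(352,40),(397,498),(125,527)]; sc=[(62,207),(300,88),(728,275),(468,465)]
# TL=(+x,+y), scene left corner; TR=(+x,-y) back; BR=(-x,-y) right; BL near
P=[]
for n,a,b in zip(nm,tc,sc):
    A=T(*a,5,170,140);B=T(*b,6,170,210)
    X=onz(t,*A,.01);P.append(X); print(n,tri(ray(t,*A),ray(s,*B)),X,onz(s,*B,.01))
P=np.array(P);print("c",P.mean(0))
ax=(P[0]+P[1]-P[2]-P[3])/2; ay=(P[0]+P[3]-P[1]-P[2])/2
print(np.linalg.norm(ax),np.linalg.norm(ay),np.arctan2(ax[1],ax[0]),np.arctan2(-ay[0],ay[1]))
for n,p,z in [('pin',(222,175),.026),('nose',(180,260),.027),('pintop',(222,168),.026)]:
    X=onz(t,*T(*p,5,170,140),z); d=X-P.mean(0); th=np.arctan2(ax[1],ax[0]); print(n,X,d[0]*np.cos(th)+d[1]*np.sin(th),-d[0]*np.sin(th)+d[1]*np.cos(th))
```

```text
mirror tri (array([ 0.47097742, -0.18510573,  0.02580465]), [np.float64(8.471420503290475e-05), np.float64(8.471420503285269e-05)]) top@.026 [ 0.47090142 -0.18510266  0.026     ] sc@.026 [ 0.47080659 -0.1846871   0.026     ]
TL (array([0.59500284, 0.33542097, 0.00981219]), [np.float64(0.00020780542394252953), np.float64(0.00020780542394269487)]) [0.59509735 0.33554076 0.01      ] [0.59452713 0.33541314 0.01      ]
TR (array([ 0.61240845,  0.22638744, -0.00161543]), [np.float64(0.00453866694310278), np.float64(0.004538666943102733)]) [0.60705889 0.22063005 0.01      ] [0.60057762 0.23801437 0.01      ]
BR (array([0.41038714, 0.2008868 , 0.00696127]), [np.float64(0.0006285109637736857), np.float64(0.0006285109637738306)]) [0.41001556 0.19995319 0.01      ] [0.40793282 0.20389803 0.01      ]
BL (array([0.39863753, 0.31524417, 0.0069296 ]), [np.float64(6.951400540630029e-06), np.float64(6.9514005406874e-06)]) [0.39874854 0.31434223 0.01      ] [0.39573535 0.31713397 0.01      ]
c [0.50273008 0.26761656 0.01      ]
0.19780731035323615 0.1152366494276689 0.10604761967820402 0.10095777920818289
pin [0.54637967 0.27164201 0.026     ] 0.04383045828998732 -0.0006174239968894301
nose [0.51043348 0.28839304 0.027     ] 0.009859292908826789 0.019844364921645753
pintop [0.54934965 0.27168129 0.026     ] 0.04678791760826861 -0.0008927312375575812
```

Run:
```python
from h import *
from scipy.spatial.transform import Rotation as R
o=bot.get_obs();q=o["tool_rot"]
M=R.from_quat([q[1],q[2],q[3],q[0]]);print(M.as_matrix().round(3))
z=M.as_matrix()[:,2];print("jaw yaw",np.degrees(np.arctan2(z[1],z[0])))
for yaw in (.104,.104+np.pi,.104+np.pi/2,.104-np.pi/2):
    D=R.from_matrix(np.array([[0,0,-1.],[0,0,0],[0,0,0]]).T*0+np.column_stack([[0,0,-1],np.cross([np.cos(yaw),np.sin(yaw),0],[0,0,-1]),[np.cos(yaw),np.sin(yaw),0]]))
    print(yaw,(D*M.inv()).as_rotvec().round(4))
```

```text
[[-0.     0.916  0.401]
 [ 0.001  0.401 -0.916]
 [-1.    -0.    -0.001]]
jaw yaw -66.35274122006638
0.104 [-4.0000e-04 -8.0000e-04  1.2621e+00]
3.245592653589793 [-8.0000e-04  4.0000e-04 -1.8795e+00]
1.6747963267948967 [ 4.0000e-04 -1.1000e-03  2.8329e+00]
-1.4667963267948965 [-8.000e-04 -3.000e-04 -3.087e-01]
```

{"api": "drive_tool", "payload": {
  "slide": [
    [20,43,0],
    [40,87,-10],
    [60,130,-20],
    [80,173,-30],
    [100,216,-40],
    [120,260,-50],
    [140,303,-60],
    [160,346,-70],
    [180,390,-75],
    [200,433,-80]
  ],
  "turn": [
    [0,0,0.126],
    [0,0,0.252],
    [0,0,0.378],
    [0,0,0.504],
    [0,0,0.63],
    [0,0,0.756],
    [0,0,0.882],
    [0,0,1.008],
    [0,0,1.135],
    [0,0,1.262]
  ],
  "gripper": [1,1,1,1,1,1,1,1,1,1]
}}

```text
t: 1.25
eef_pos: [0.4711, -0.1833, 0.1507]
tool_rot: [0.706, -0.039, 0.706, 0.038]
contact_force: [0.7, -0.7, -0.8]
gripper_width: 0.999
```

{"api": "drive_tool", "payload": {
  "slide": [
    [0,0,0],
    [0,0,0],
    [0,0,0]
  ],
  "turn": [
    [0,0,0],
    [0,0,0],
    [0,0,0]
  ],
  "gripper": [1,1,1]
}}

```text
t: 1.55
eef_pos: [0.4706, -0.1846, 0.1507]
tool_rot: [0.706, -0.038, 0.707, 0.037]
contact_force: [-0.6, -1.0, -0.4]
gripper_width: 0.998
```

```bash
cat > look.py <<'E'
import sys
from h import *
n,name=sys.argv[1],sys.argv[2]
c=bot.read_camera(n);cv2.imwrite(f"pics/{name}.png",c["color"][:,:,::-1]);np.save(f"pics/{name}.npy",c,allow_pickle=True)
o=bot.get_obs();print(o["t"],o["eef_pos"].round(4),o["contact_force"].round(2),o["gripper_width"],o["q"].round(2))
from scipy.spatial.transform import Rotation as R
q=o["tool_rot"];z=R.from_quat([q[1],q[2],q[3],q[0]]).as_matrix();print("jawyaw",np.arctan2(z[1,2],z[0,2]).round(4),"xaxis",z[:,0].round(3))
E
python3 look.py wrist w1
```

```text
1.6 [ 0.4705 -0.185   0.1507] [-0.18  0.05 -0.3 ] 0.9969963927521718 [ 0.59  0.33 -0.41  2.01  0.18  0.83  0.19]
jawyaw 0.1058 xaxis [-0.001 -0.001 -1.   ]
```

View pics/w1.png

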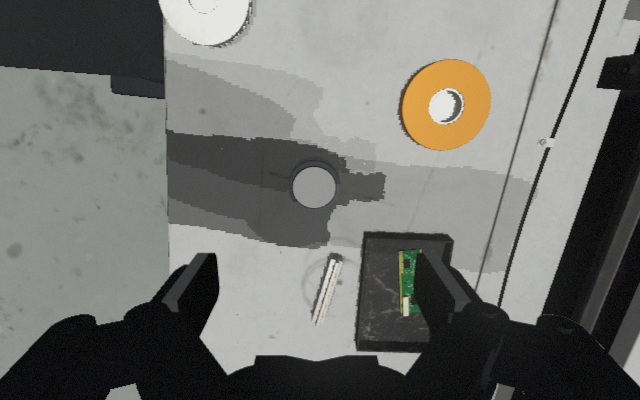

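The wrist view shows the mirror's face as a disc at about (314,187). The tray and the silver bar are below it in the picture. I'll check its position from this view.

Run:
```python
from h import *
c=np.load('pics/w1.npy',allow_pickle=True).item()
g=cv2.cvtColor(c["color"],cv2.COLOR_RGB2GRAY)
h=cv2.HoughCircles(g[140:230,260:370],cv2.HOUGH_GRADIENT_ALT,1,10,param1=150,param2=.7,minRadius=15,maxRadius=35);print(h)
t=bot.read_camera("top")
mt=((604.5)/6-.5+330,(417.5)/6-.5+140)
for u,v in ([ (h[0,0,0]+260,h[0,0,1]+140)] if h is not None else [])+[(314,187)]:
    print(onz(c,u,v,.026),tri(ray(c,u,v),ray(t,*mt)))
```

```text
[[[55.       46.       24.102034]]]
[ 0.46972326 -0.18523489  0.026     ] (array([ 0.46893251, -0.17407176,  0.0653564 ]), [np.float64(0.00032968824363446283), np.float64(0.00032968824363439024)])
[ 0.46899147 -0.18617659  0.026     ] (array([ 0.46802457, -0.1694414 ,  0.08309085]), [np.float64(0.0007901806269104258), np.float64(0.0007901806269103742)])
```

{"api": "drive_tool", "payload": {
  "slide": [
    [0,0,-40],
    [0,0,-80],
    [0,0,-110],
    [0,0,-130],
    [0,0,-140],
    [0,0,-146],
    [0,0,-146],
    [0,0,-146]
  ],
  "turn": [
    [0,0,0],
    [0,0,0],
    [0,0,0],
    [0,0,0],
    [0,0,0],
    [0,0,0],
    [0,0,0],
    [0,0,0]
  ],
  "gripper": [1,1,1,1,1,1,1,1],
  "squeeze": 30
}}

```text
t: 2.45
eef_pos: [0.4711, -0.1855, 0.0056]
tool_rot: [0.706, -0.038, 0.706, 0.037]
contact_force: [-0.1, -0.0, -0.1]
gripper_width: 0.999
```

{"api": "drive_tool", "payload": {
  "slide": [
    [0,0,0],
    [0,0,0],
    [0,0,0],
    [0,0,0],
    [0,0,0],
    [0,0,0],
    [0,0,0],
    [0,0,0],
    [0,0,0],
    [0,0,0]
  ],
  "turn": [
    [0,0,0],
    [0,0,0],
    [0,0,0],
    [0,0,0],
    [0,0,0],
    [0,0,0],
    [0,0,0],
    [0,0,0],
    [0,0,0],
    [0,0,0]
  ],
  "gripper": [0.8,0.7,0.6,0.5,0.3,0.2,0.2,0.2,0.2,0.2]
}}

```text
t: 3.45
eef_pos: [0.4711, -0.1856, 0.0061]
tool_rot: [0.706, -0.038, 0.706, 0.036]
contact_force: [-1.9, 0.1, 7.3]
gripper_width: 0.503
```

{"api": "drive_tool", "payload": {
  "slide": [
    [0,0,10],
    [0,0,40],
    [0,0,80],
    [0,0,95],
    [0,0,95],
    [0,0,95]
  ],
  "turn": [
    [0,0,0],
    [0,0,0],
    [0,0,0],
    [0,0,0],
    [0,0,0],
    [0,0,0]
  ],
  "gripper": [0.2,0.2,0.2,0.2,0.2,0.2]
}}

```text
t: 4.05
eef_pos: [0.4707, -0.1857, 0.101]
tool_rot: [0.706, -0.038, 0.706, 0.036]
contact_force: [-0.1, -0.7, -3.1]
gripper_width: 0.5
```

```bash
python3 look.py wrist w2;python3 look.py scene s2; python3 -c "
import cv2
s=cv2.imread('pics/s2.png');cv2.imwrite('pics/s2c.png',cv2.resize(s[90:220,330:450],None,fx=4,fy=4))"
```

```text
4.1 [ 0.4702 -0.1855  0.1003] [-0.28 -0.42 -1.82] 0.5039403250610797 [ 0.58  0.41 -0.39  2.05  0.23  0.73  0.14]
jawyaw 0.1049 xaxis [-0.001 -0.002 -1.   ]
4.15 [ 0.47   -0.1854  0.0999] [-0.21 -0.36 -2.47] 0.49852480854870224 [ 0.58  0.41 -0.39  2.05  0.23  0.73  0.14]
jawyaw 0.105 xaxis [-0.002 -0.001 -1.   ]
```

View pics/w2.png

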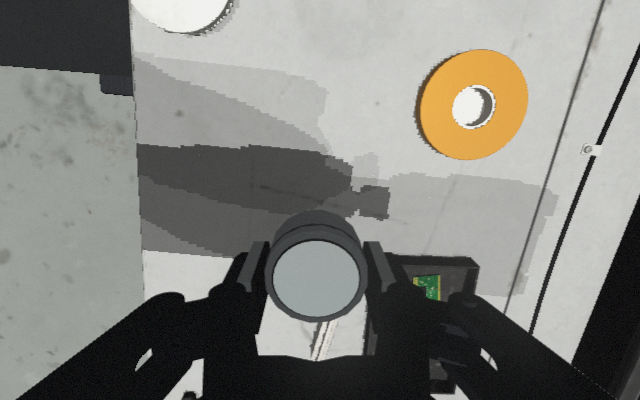

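View pics/s2c.png

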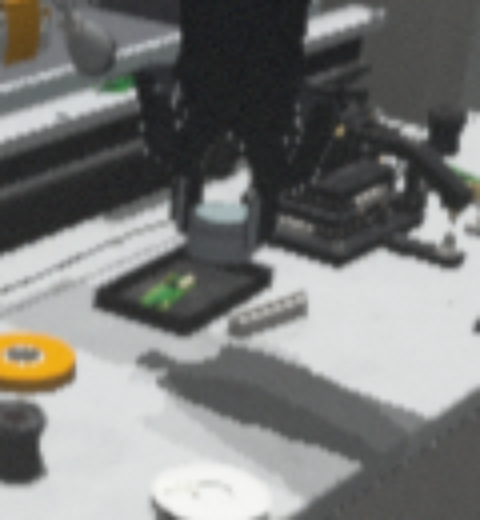

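The mirror is held upright: its face is centred at about (316,278) in the wrist view. I'll find its offset in the grip and then carry it over towards the nest.

Run:
```python
from h import *
c=np.load('pics/w2.npy',allow_pickle=True).item()
g=cv2.cvtColor(c["color"],cv2.COLOR_RGB2GRAY)
h=cv2.HoughCircles(g[200:340,250:380],cv2.HOUGH_GRADIENT_ALT,1,10,param1=150,param2=.6,minRadius=35,maxRadius=60);print(h)
print(onz(c,316.5,278,.1203), bot.get_obs()["eef_pos"])
```

```text
[[[61.       79.       46.852364]
  [61.       79.       56.01174 ]
  [61.       79.       38.379898]]]
[ 0.47109215 -0.1857433   0.1203    ] [ 0.46996878 -0.18535765  0.09991956]
```

{"api": "drive_tool", "payload": {
  "slide": [
    [0,25,15],
    [0,70,25],
    [0,118,25],
    [0,166,25],
    [0,214,25],
    [-4,262,25],
    [-8,310,25],
    [-12,358,25],
    [-14,400,25],
    [-14,440,25]
  ],
  "turn": [
    [0,0,0],
    [0,0,0],
    [0,0,0],
    [0,0,0],
    [0,0,0],
    [0,0,0],
    [0,0,0],
    [0,0,0],
    [0,0,0],
    [0,0,0]
  ],
  "gripper": [0.2,0.2,0.2,0.2,0.2,0.2,0.2,0.2,0.2,0.2]
}}

```text
t: 5.15
eef_pos: [0.4545, 0.2564, 0.1235]
tool_rot: [0.705, -0.038, 0.708, 0.037]
contact_force: [0.8, -0.1, -1.8]
gripper_width: 0.505
```

```bash
sleep 0; python3 look.py wrist w3
```

```text
5.2 [0.4539 0.2649 0.1245] [ 0.37  7.59 -0.62] 0.5026380898779738 [-0.2   0.42 -0.55  1.98  0.29  0.82 -0.79]
jawyaw 0.1131 xaxis [-0.003  0.005 -1.   ]
```

View pics/w3.png

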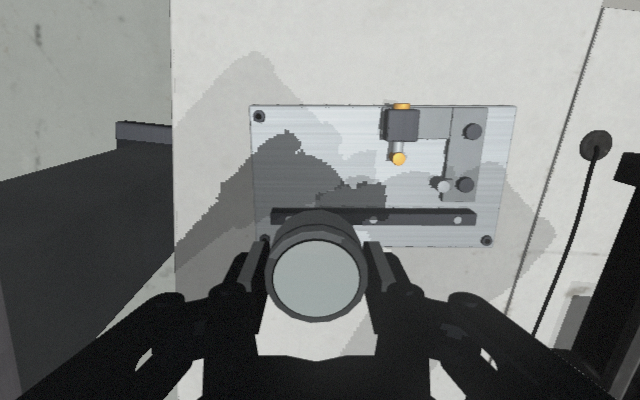

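The nest is in view: rail from about (272,215) to (476,217), nose tip at (399,159), pin at (443,187). The arm was still settling in that frame, so I'll take another.

{"api": "drive_tool", "payload": {
  "slide": [
    [0,0,0],
    [0,0,0],
    [0,0,0]
  ],
  "turn": [
    [0,0,0],
    [0,0,0],
    [0,0,0]
  ],
  "gripper": [0.2,0.2,0.2]
}}

```text
t: 5.5
eef_pos: [0.4536, 0.2631, 0.1236]
tool_rot: [0.705, -0.038, 0.707, 0.041]
contact_force: [-0.4, -0.2, -1.4]
gripper_width: 0.505
```

```bash
python3 look.py wrist w4; python3 -c "
import cv2
s=cv2.imread('pics/w4.png');cv2.imwrite('pics/w4c.png',cv2.resize(s[80:340,220:540],None,fx=2.5,fy=2.5,interpolation=cv2.INTER_CUBIC)[:600])"
```

```text
5.55 [0.4539 0.2629 0.1238] [ 0.7   0.65 -1.65] 0.5005090943008118 [-0.2   0.42 -0.54  1.98  0.29  0.82 -0.79]
jawyaw 0.111 xaxis [-0.004  0.004 -1.   ]
```

View pics/w4c.png

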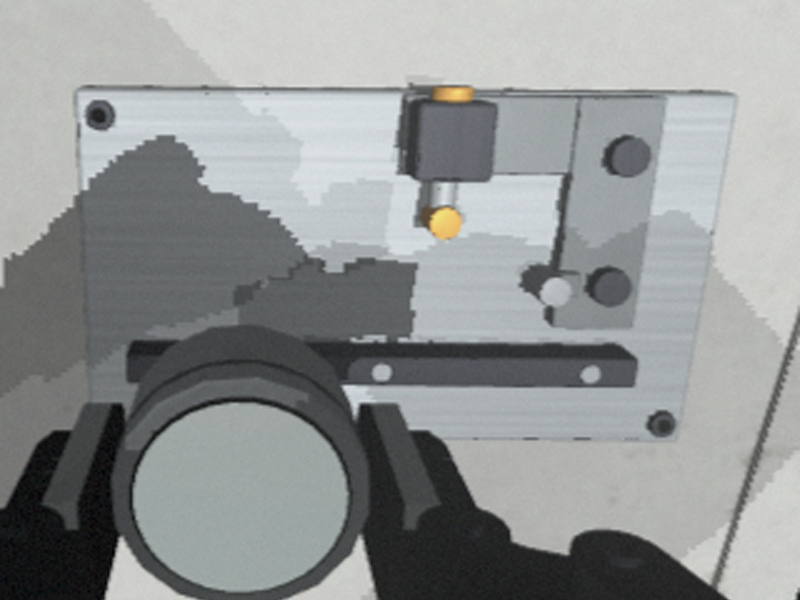

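Crop at 2.5x: plate corners (77,88), (737,95) and (677,440); nose top (445,222); pin top (555,291). The rail's foot edge lies along y≈342.

Run:
```python
from h import *
c=np.load('pics/w4.npy',allow_pickle=True).item()
T=lambda U,V:((U+.5)/2.5-.5+220,(V+.5)/2.5-.5+80)
W=lambda p,z=.01:onz(c,*T(*p),z)
TL,TR,BR=W((77,88)),W((737,95)),W((677,440))
print(TL,TR,BR,np.linalg.norm(TR-TL),np.linalg.norm(TR-BR))
ctr=(TL+BR)/2; a=TR-TL; th=np.arctan2(a[1],a[0]); b=TR-BR; print("ctr",ctr,"yaw",th,np.arctan2(-b[0],b[1]))
for C,yaw in ((ctr,th),(np.array([.5027,.2676,.01]),.1035)):
  def N(X): d=X-C; return np.array([d[0]*np.cos(yaw)+d[1]*np.sin(yaw),-d[0]*np.sin(yaw)+d[1]*np.cos(yaw)])*1e3
  print("pin",N(W((555,291),.026)),"nose",N(W((445,222),.027)),"railfoot",N(W((420,342))),N(W((630,344))),"railtop lower-edge",N(W((400,384),.024)),N(W((634,386),.024)),"railtop ends",N(W((636,370),.024)))
h=(241,495); X=W(h,.0203+.1238); print("mirror",X,X-np.array([.4539,.2629,0]))
```

```text
[0.39826863 0.31519844 0.01      ] [0.59383494 0.33515557 0.01      ] [0.60563776 0.22233527 0.01      ] 0.19658196858694763 0.11343600691451669
ctr [0.5019532  0.26876685 0.01      ] yaw 0.10169589393622823 0.10423688763716278
pin [ 4.50278604e+01 -2.70511075e-02] nose [10.25034764 20.84612752] railfoot [  9.50593129 -22.65289758] [ 77.71344102 -22.52392122] railtop lower-edge [  1.09466724 -31.50449342] [ 74.04910673 -31.27808961] railtop ends [ 73.8898512  -25.90984802]
pin [44.40548388  1.12947837] nose [ 9.6656851  22.06536532] railfoot [  8.84279315 -21.432246  ] [ 77.05042457 -21.42632336] railtop lower-edge [  0.41557359 -30.26865263] [ 73.3703028  -30.17386665] railtop ends [ 73.22073241 -24.80534649]
mirror [0.45392233 0.2637592  0.1441    ] [2.23259084e-05 8.59203767e-04 1.44100000e-01]
```

{"api": "drive_tool", "payload": {
  "slide": [
    [5.5,5,-25],
    [5.5,5,-55],
    [5.5,5,-80],
    [5.5,5,-92],
    [5.5,5,-98],
    [5.5,5,-102],
    [5.5,5,-102],
    [5.5,5,-102]
  ],
  "turn": [
    [0,0,-0.008],
    [0,0,-0.008],
    [0,0,-0.008],
    [0,0,-0.008],
    [0,0,-0.008],
    [0,0,-0.008],
    [0,0,-0.008],
    [0,0,-0.008]
  ],
  "gripper": [0.2,0.2,0.2,0.2,0.2,0.2,0.2,0.2]
}}

```text
t: 6.35
eef_pos: [0.4601, 0.2683, 0.0227]
tool_rot: [0.705, -0.035, 0.707, 0.038]
contact_force: [0.1, 0.2, -1.4]
gripper_width: 0.503
```

```bash
python3 look.py wrist w5
```

```text
6.4 [0.46   0.2683 0.0227] [-0.32  0.24 -1.95] 0.5006484927320356 [-0.28  0.58 -0.46  2.02  0.42  0.63 -0.91]
jawyaw 0.1029 xaxis [-0.002  0.004 -1.   ]
```

View pics/w5.png

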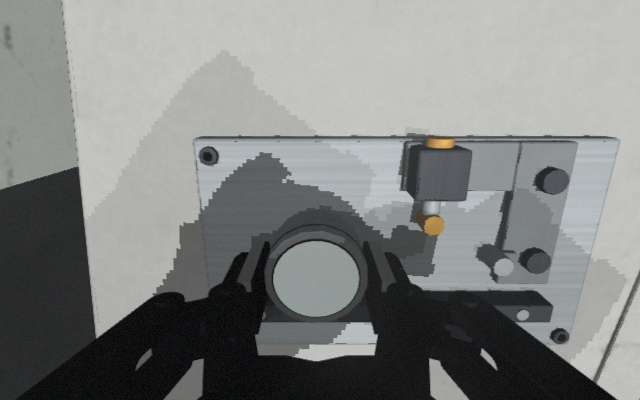

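The mirror is about 6 mm above the mouth, clear of the rail on one side, with the nose at (432,225). I'll lower it gently until it touches.

{"api": "drive_tool", "payload": {
  "slide": [
    [0,0,-2],
    [0,0,-4],
    [0,0,-5.5],
    [0,0,-5.5]
  ],
  "turn": [
    [0,0,0],
    [0,0,0],
    [0,0,0],
    [0,0,0]
  ],
  "gripper": [0.2,0.2,0.2,0.2]
}}

```text
t: 6.8
eef_pos: [0.4599, 0.2682, 0.017]
tool_rot: [0.705, -0.035, 0.707, 0.038]
contact_force: [-0.8, -0.8, -2.9]
gripper_width: 0.503
```

{"api": "drive_tool", "payload": {
  "slide": [
    [0,0,-0.7],
    [0,0,-1.2],
    [0,0,-1.2]
  ],
  "turn": [
    [0,0,0],
    [0,0,0],
    [0,0,0]
  ],
  "gripper": [0.2,0.2,0.2]
}}

```text
t: 7.1
eef_pos: [0.4599, 0.2683, 0.0162]
tool_rot: [0.705, -0.035, 0.707, 0.038]
contact_force: [-1.1, -0.3, 3.6]
gripper_width: 0.5
```

The upward force shows it is standing on the plate, so I'll release part way.

{"api": "drive_tool", "payload": {
  "slide": [
    [0,0,0],
    [0,0,0],
    [0,0,0],
    [0,0,0],
    [0,0,0],
    [0,0,0]
  ],
  "turn": [
    [0,0,0],
    [0,0,0],
    [0,0,0],
    [0,0,0],
    [0,0,0],
    [0,0,0]
  ],
  "gripper": [0.51,0.53,0.57,0.62,0.64,0.64]
}}

```text
t: 7.7
eef_pos: [0.4599, 0.2683, 0.0162]
tool_rot: [0.705, -0.035, 0.707, 0.038]
contact_force: [0.6, -0.5, -1.0]
gripper_width: 0.642
```

```bash
python3 look.py wrist w6
```

```text
7.75 [0.4599 0.2683 0.0162] [0.02 0.06 0.14] 0.638127287380474 [-0.29  0.59 -0.45  2.02  0.43  0.62 -0.92]
jawyaw 0.1031 xaxis [-0.002  0.004 -1.   ]
```

View pics/w6.png

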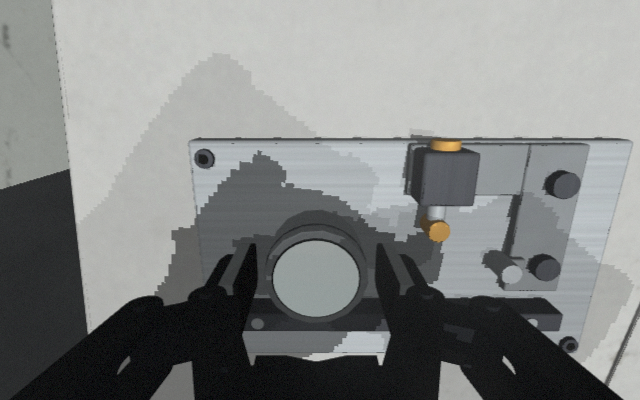

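The mirror stands free in the mouth with gaps to both pads. I'll rise straight up, then turn the jaws a quarter turn and close them behind the mirror.

{"api": "drive_tool", "payload": {
  "slide": [
    [0,0,8],
    [0,0,25],
    [0,0,55],
    [0,0,80],
    [0,0,80],
    [0,0,80],
    [0,0,80]
  ],
  "turn": [
    [0,0,0],
    [0,0,0],
    [0,0,0],
    [0,0,0],
    [0,0,0.1],
    [0,0,0.2],
    [0,0,0.3]
  ],
  "gripper": [0.64,0.64,0.64,0.64,0.4,0.2,0]
}}

```text
t: 8.45
eef_pos: [0.4601, 0.2683, 0.0971]
tool_rot: [0.692, -0.142, 0.693, 0.144]
contact_force: [0.3, -0.5, 0.1]
gripper_width: 0.133
```

```bash
python3 look.py wrist w7; python3 look.py top t7;python3 -c "
import cv2
s=cv2.imread('pics/t7.png');cv2.imwrite('pics/t7c.png',cv2.resize(s[140:250,150:290],None,fx=5,fy=5,interpolation=cv2.INTER_CUBIC))"
```

```text
8.5 [0.4601 0.2682 0.0969] [ 0.45 -0.28 -0.65] 0.04657620038293368 [-0.17  0.49 -0.6   1.98  0.38  0.79 -0.57]
jawyaw 0.4118 xaxis [-0.003  0.003 -1.   ]
8.55 [0.46   0.2683 0.0967] [-0.02  0.21 -0.76] -0.0023679613701108305 [-0.17  0.49 -0.6   1.98  0.37  0.79 -0.57]
jawyaw 0.4038 xaxis [-0.003  0.003 -1.   ]
```

View pics/w7.png

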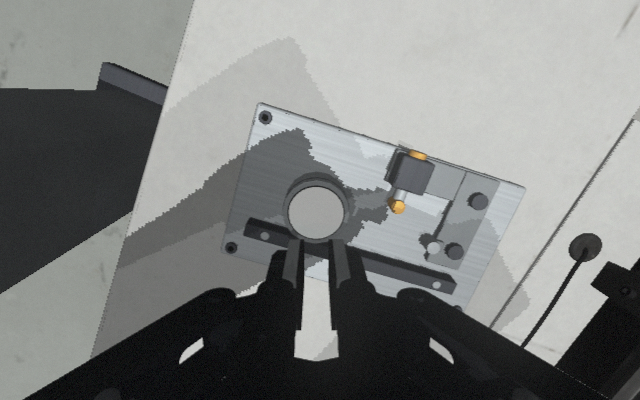

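The mirror stands free in the mouth at (316,213), with the fingers now shut above it. Next I'll finish the turn and move behind the mirror.

{"api": "drive_tool", "payload": {
  "slide": [
    [-6,-1,0],
    [-12,-2,0],
    [-20,-3,0],
    [-28,-5,0],
    [-36,-6,0],
    [-40,-6.7,0],
    [-40,-6.7,0],
    [-40,-6.7,0],
    [-40,-6.7,0],
    [-40,-6.7,0]
  ],
  "turn": [
    [0,0,0.14],
    [0,0,0.28],
    [0,0,0.42],
    [0,0,0.56],
    [0,0,0.7],
    [0,0,0.84],
    [0,0,0.98],
    [0,0,1.12],
    [0,0,1.26],
    [0,0,1.269]
  ],
  "gripper": [0,0,0,0,0,0,0,0,0,0]
}}

```text
t: 9.55
eef_pos: [0.42, 0.2614, 0.0968]
tool_rot: [0.473, -0.524, 0.476, 0.525]
contact_force: [0.2, -0.4, -0.2]
gripper_width: 0.001
```

{"api": "drive_tool", "payload": {
  "slide": [
    [0,0,0],
    [0,0,0]
  ],
  "turn": [
    [0,0,0],
    [0,0,0]
  ],
  "gripper": [0,0]
}}

```text
t: 9.75
eef_pos: [0.42, 0.2614, 0.0969]
tool_rot: [0.474, -0.523, 0.477, 0.524]
contact_force: [-0.4, 0.4, 0.8]
gripper_width: 0.001
```

```bash
python3 look.py wrist w8
```

```text
9.8 [0.42   0.2614 0.0969] [ 0.04  0.96 -0.18] 0.00219508649815238 [ 0.05  0.53 -0.91  2.05  0.56  0.84  0.48]
jawyaw 1.6689 xaxis [-0.004 -0.002 -1.   ]
```

View pics/w8.png

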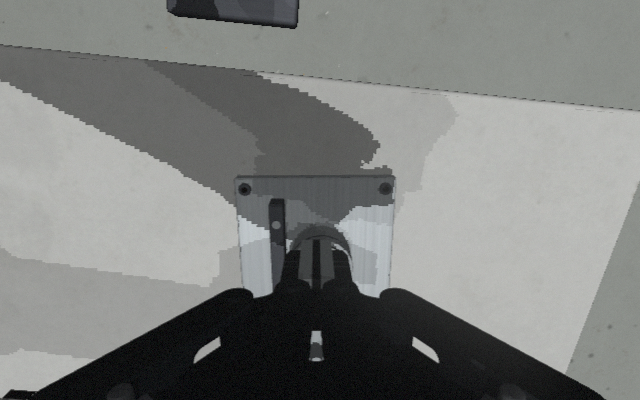

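The wrist camera now looks back towards -x. The shut fingers are at (315,265) and the mirror's rear edge shows at row 228, so the descent point is clear behind it.

{"api": "drive_tool", "payload": {
  "slide": [
    [0,0,-25],
    [0,0,-50],
    [0,0,-70],
    [0,0,-78],
    [0,0,-81],
    [0,0,-81],
    [0,0,-81]
  ],
  "turn": [
    [0,0,0],
    [0,0,0],
    [0,0,0],
    [0,0,0],
    [0,0,0],
    [0,0,0],
    [0,0,0]
  ],
  "gripper": [0,0,0,0,0,0,0]
}}

```text
t: 10.5
eef_pos: [0.4206, 0.2619, 0.0168]
tool_rot: [0.474, -0.523, 0.476, 0.524]
contact_force: [-0.6, -0.1, -0.1]
gripper_width: -0.003
```

```bash
python3 look.py wrist w9;python3 look.py scene s9;python3 -c "
import cv2
s=cv2.imread('pics/s9.png');cv2.imwrite('pics/s9c.png',cv2.resize(s[190:300,150:310],None,fx=5,fy=5,interpolation=cv2.INTER_CUBIC))"
```

```text
10.55 [0.4206 0.2619 0.0168] [ 1.06  0.   -0.45] 0.005564936432418424 [-0.06  0.65 -0.79  2.09  0.72  0.7   0.35]
jawyaw 1.6686 xaxis [-0.003 -0.001 -1.   ]
10.6 [0.4206 0.2617 0.0167] [ 0.44 -0.16 -0.19] -0.0004885809144265255 [-0.06  0.65 -0.79  2.09  0.72  0.7   0.35]
jawyaw 1.6685 xaxis [-0.003 -0.001 -1.   ]
```

View pics/s9c.png

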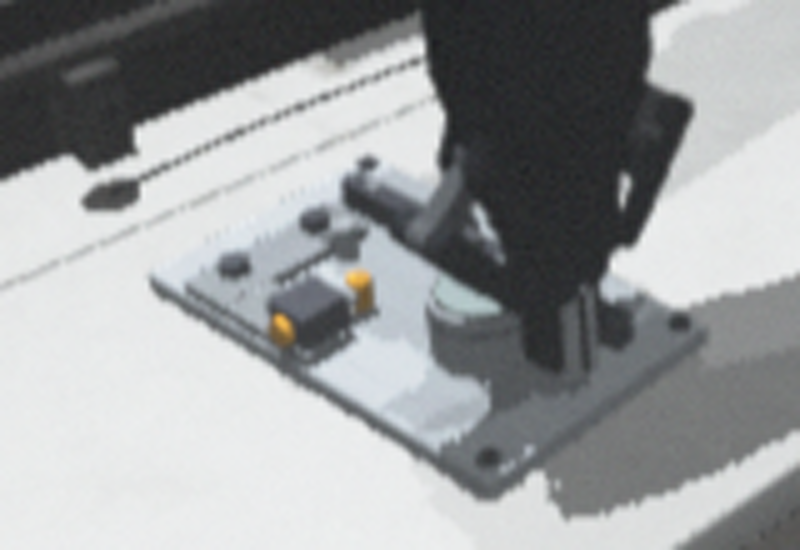

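{"api": "drive_tool", "payload": {
  "slide": [
    [3,0.3,-0.5],
    [6,0.6,-1],
    [9,0.9,-1],
    [12,1.2,-1],
    [15,1.5,-1],
    [18,1.8,-1],
    [21,2.1,-1],
    [24,2.5,-1],
    [27,2.8,-1],
    [30,3.1,-1]
  ],
  "turn": [
    [0,0,0.004],
    [0,0,0.004],
    [0,0,0.004],
    [0,0,0.004],
    [0,0,0.004],
    [0,0,0.004],
    [0,0,0.004],
    [0,0,0.004],
    [0,0,0.004],
    [0,0,0.004]
  ],
  "gripper": [0,0,0,0,0,0,0,0,0,0]
}}

```text
t: 11.6
eef_pos: [0.4509, 0.2649, 0.0157]
tool_rot: [0.473, -0.524, 0.475, 0.525]
contact_force: [-1.1, 0.8, 0.7]
gripper_width: 0.001
```

```bash
python3 look.py scene s10;python3 -c "
import cv2
s=cv2.imread('pics/s10.png');cv2.imwrite('pics/s10c.png',cv2.resize(s[190:300,150:310],None,fx=5,fy=5,interpolation=cv2.INTER_CUBIC))"
```

```text
11.65 [0.4515 0.2649 0.0157] [0.82 0.16 0.3 ] 0.0015971040928585225 [-0.04  0.68 -0.78  2.02  0.72  0.74  0.4 ]
jawyaw 1.672 xaxis [-0.003 -0.001 -1.   ]
```

View pics/s10c.png

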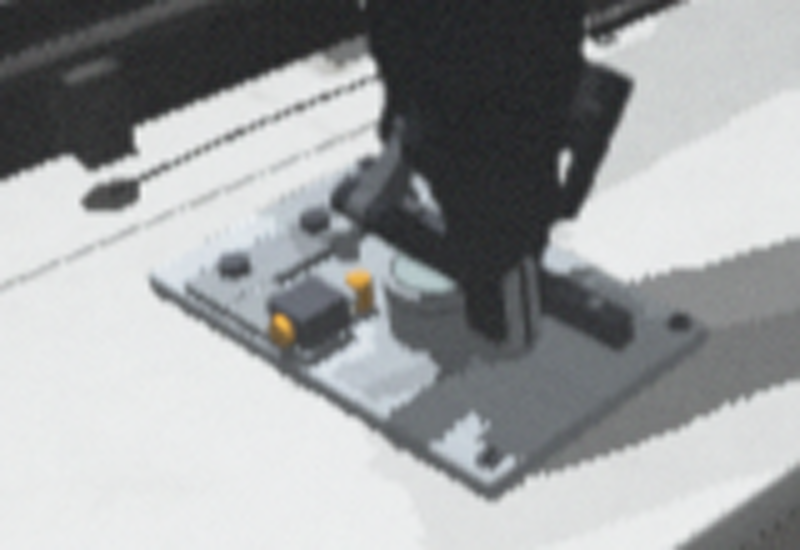

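The mirror is upright and moving; the nose is just ahead of it at (358,285). I'll continue in finer steps.

{"api": "drive_tool", "payload": {
  "slide": [
    [1.5,0.15,0],
    [3,0.3,0],
    [4.5,0.45,0],
    [6,0.6,0],
    [7.5,0.75,0],
    [9,0.9,0],
    [10.5,1.1,0],
    [12,1.2,0]
  ],
  "turn": [
    [0,0,0],
    [0,0,0],
    [0,0,0],
    [0,0,0],
    [0,0,0],
    [0,0,0],
    [0,0,0],
    [0,0,0]
  ],
  "gripper": [0,0,0,0,0,0,0,0]
}}

```text
t: 12.45
eef_pos: [0.4614, 0.2653, 0.0153]
tool_rot: [0.472, -0.524, 0.476, 0.526]
contact_force: [-6.5, -1.9, 3.5]
gripper_width: 0.0
```

{"api": "drive_tool", "payload": {
  "slide": [
    [1.5,0.15,0],
    [3,0.3,0],
    [4.5,0.45,0],
    [6,0.6,0]
  ],
  "turn": [
    [0,0,0],
    [0,0,0],
    [0,0,0],
    [0,0,0]
  ],
  "gripper": [0,0,0,0]
}}

```text
t: 12.85
eef_pos: [0.4662, 0.265, 0.0149]
tool_rot: [0.471, -0.524, 0.477, 0.526]
contact_force: [-4.6, -1.4, 3.6]
gripper_width: -0.0
```

```bash
python3 look.py scene s11;python3 -c "
import cv2
s=cv2.imread('pics/s11.png');cv2.imwrite('pics/s11c.png',cv2.resize(s[190:300,150:310],None,fx=5,fy=5,interpolation=cv2.INTER_CUBIC))"
```

```text
12.9 [0.4667 0.265  0.015 ] [-3.79 -1.56  1.43] -0.0007318203733707889 [-0.04  0.7  -0.78  1.99  0.71  0.76  0.43]
jawyaw 1.6727 xaxis [-0.007 -0.005 -1.   ]
```

View pics/s11c.png

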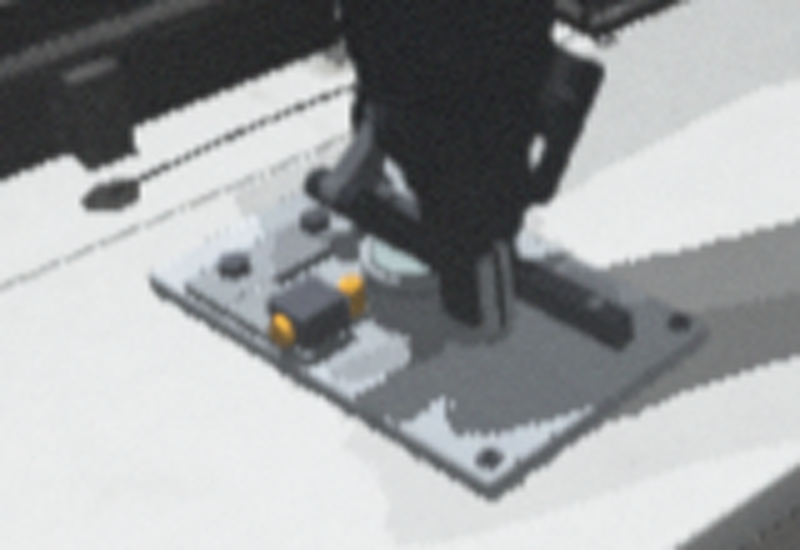

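{"api": "drive_tool", "payload": {
  "slide": [
    [1.5,0.2,0],
    [3,0.4,0],
    [4.5,0.6,0],
    [6,0.7,0],
    [7.5,0.9,0],
    [9,1,0],
    [10.5,1.2,0],
    [11.5,1.3,0]
  ],
  "turn": [
    [0,0,0],
    [0,0,0],
    [0,0,0],
    [0,0,0],
    [0,0,0],
    [0,0,0],
    [0,0,0],
    [0,0,0]
  ],
  "gripper": [0,0,0,0,0,0,0,0]
}}

```text
t: 13.7
eef_pos: [0.4784, 0.2666, 0.015]
tool_rot: [0.471, -0.524, 0.477, 0.526]
contact_force: [-3.2, -0.5, -0.2]
gripper_width: -0.002
```

```bash
python3 look.py scene s12;python3 -c "
import cv2
s=cv2.imread('pics/s12.png');cv2.imwrite('pics/s12c.png',cv2.resize(s[190:300,150:310],None,fx=5,fy=5,interpolation=cv2.INTER_CUBIC))"
```

```text
13.75 [0.4786 0.2666 0.015 ] [-2.73 -0.57 -0.4 ] -0.00024736197762709503 [-0.03  0.71 -0.77  1.96  0.71  0.77  0.44]
jawyaw 1.6726 xaxis [-0.007 -0.005 -1.   ]
```

View pics/s12c.png

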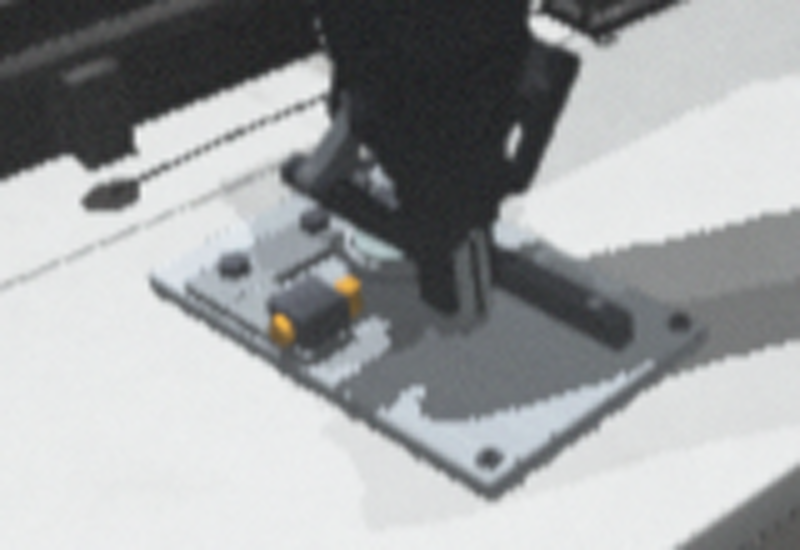

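The nose at (348,293) is abreast of the mirror and about 8 mm remain. I'll go more slowly and watch the force.

{"api": "drive_tool", "payload": {
  "slide": [
    [0.8,0.1,0],
    [1.6,0.2,0],
    [2.4,0.3,0],
    [3.2,0.3,0],
    [4,0.4,0],
    [4.8,0.5,0]
  ],
  "turn": [
    [0,0,0],
    [0,0,0],
    [0,0,0],
    [0,0,0],
    [0,0,0],
    [0,0,0]
  ],
  "gripper": [0,0,0,0,0,0]
}}

```text
t: 14.35
eef_pos: [0.4836, 0.2672, 0.0151]
tool_rot: [0.471, -0.524, 0.477, 0.525]
contact_force: [-2.2, 0.8, -0.6]
gripper_width: 0.002
```

{"api": "drive_tool", "payload": {
  "slide": [
    [0.4,0,0],
    [0.8,0.1,0],
    [1.2,0.1,0]
  ],
  "turn": [
    [0,0,0],
    [0,0,0],
    [0,0,0]
  ],
  "gripper": [0,0,0]
}}

```text
t: 14.65
eef_pos: [0.4849, 0.2673, 0.0151]
tool_rot: [0.471, -0.524, 0.477, 0.525]
contact_force: [-3.1, 0.5, -0.5]
gripper_width: 0.001
```

{"api": "drive_tool", "payload": {
  "slide": [
    [0.4,0,0],
    [0.8,0.1,0]
  ],
  "turn": [
    [0,0,0],
    [0,0,0]
  ],
  "gripper": [0,0]
}}

```text
t: 14.85
eef_pos: [0.4858, 0.2674, 0.0151]
tool_rot: [0.471, -0.524, 0.477, 0.525]
contact_force: [-2.1, -0.7, -0.6]
gripper_width: 0.002
```

{"api": "drive_tool", "payload": {
  "slide": [
    [0.4,0,0],
    [0.8,0.1,0]
  ],
  "turn": [
    [0,0,0],
    [0,0,0]
  ],
  "gripper": [0,0]
}}

```text
t: 15.05
eef_pos: [0.4867, 0.2675, 0.0151]
tool_rot: [0.471, -0.524, 0.477, 0.525]
contact_force: [-2.4, -0.4, -1.1]
gripper_width: -0.003
```

```bash
for i in 1 2 3; do python3 look.py wrist w13$i; done
```

```text
15.1 [0.4869 0.2675 0.0151] [-1.25 -0.69 -0.5 ] 0.0002802400833840505 [-0.03  0.72 -0.77  1.95  0.71  0.78  0.46]
jawyaw 1.6724 xaxis [-0.006 -0.005 -1.   ]
15.15 [0.4868 0.2675 0.0151] [-2.14 -0.09 -0.86] 0.003129238625739111 [-0.03  0.72 -0.77  1.95  0.71  0.78  0.46]
jawyaw 1.6725 xaxis [-0.006 -0.005 -1.   ]
15.2 [0.4868 0.2675 0.0151] [-2.35  0.26 -1.13] 0.0014226638776002386 [-0.03  0.72 -0.77  1.95  0.71  0.78  0.46]
jawyaw 1.6725 xaxis [-0.006 -0.005 -1.   ]
```

{"api": "drive_tool", "payload": {
  "slide": [
    [0.4,0,0],
    [0.8,0.1,0]
  ],
  "turn": [
    [0,0,0],
    [0,0,0]
  ],
  "gripper": [0,0]
}}

```text
t: 15.4
eef_pos: [0.4877, 0.2676, 0.0152]
tool_rot: [0.471, -0.524, 0.477, 0.525]
contact_force: [-1.9, 0.3, -0.0]
gripper_width: 0.0
```

{"api": "drive_tool", "payload": {
  "slide": [
    [0.4,0,0],
    [0.8,0.1,0]
  ],
  "turn": [
    [0,0,0],
    [0,0,0]
  ],
  "gripper": [0,0]
}}

```text
t: 15.6
eef_pos: [0.4879, 0.2677, 0.0151]
tool_rot: [0.471, -0.524, 0.477, 0.526]
contact_force: [-4.7, -1.0, 0.1]
gripper_width: 0.0
```

{"api": "drive_tool", "payload": {
  "slide": [
    [0.3,0,0],
    [0.6,0.1,0]
  ],
  "turn": [
    [0,0,0],
    [0,0,0]
  ],
  "gripper": [0,0]
}}

```text
t: 15.8
eef_pos: [0.4879, 0.2676, 0.015]
tool_rot: [0.471, -0.524, 0.477, 0.526]
contact_force: [-4.7, -0.8, 1.5]
gripper_width: -0.002
```

The tool has stopped advancing while the force rose to 4.7 N, so the mirror is on the pin. I'll hold briefly.

{"api": "drive_tool", "payload": {
  "slide": [
    [0.5,0,0],
    [0.9,0.1,0],
    [0.9,0.1,0],
    [0.9,0.1,0]
  ],
  "turn": [
    [0,0,0],
    [0,0,0],
    [0,0,0],
    [0,0,0]
  ],
  "gripper": [0,0,0,0]
}}

```text
t: 16.2
eef_pos: [0.4879, 0.2676, 0.0148]
tool_rot: [0.47, -0.524, 0.477, 0.526]
contact_force: [-5.9, -0.7, 1.4]
gripper_width: 0.001
```

{"api": "drive_tool", "payload": {
  "slide": [
    [-0.3,0,0],
    [-0.6,-0.1,0],
    [-1,-0.1,0],
    [-1.5,-0.2,0],
    [-2.5,-0.3,0],
    [-5,-0.5,0],
    [-10,-1,0],
    [-15,-1.5,0],
    [-20,-2,0]
  ],
  "turn": [
    [0,0,0],
    [0,0,0],
    [0,0,0],
    [0,0,0],
    [0,0,0],
    [0,0,0],
    [0,0,0],
    [0,0,0],
    [0,0,0]
  ],
  "gripper": [0,0,0,0,0,0,0,0,0]
}}

```text
t: 17.1
eef_pos: [0.4673, 0.2656, 0.0149]
tool_rot: [0.47, -0.524, 0.477, 0.526]
contact_force: [-0.5, -0.4, 0.0]
gripper_width: -0.0
```

{"api": "drive_tool", "payload": {
  "slide": [
    [0,0,30],
    [0,0,75],
    [0,0,120],
    [-20,-30,150],
    [-20,-70,150],
    [-20,-115,150],
    [-20,-160,150],
    [-20,-200,150],
    [-20,-200,150]
  ],
  "turn": [
    [0,0,0],
    [0,0,0],
    [0,0,0],
    [0,0,0],
    [0,0,0],
    [0,0,0],
    [0,0,0],
    [0,0,0],
    [0,0,0]
  ],
  "gripper": [0,0,0,0,0,0,0,0,0]
}}

```text
t: 18.0
eef_pos: [0.4466, 0.0592, 0.164]
tool_rot: [0.471, -0.522, 0.481, 0.523]
contact_force: [-0.1, 0.5, -0.0]
gripper_width: 0.0
```

```bash
python3 look.py top t14;python3 look.py scene s14;python3 -c "
import cv2
s=cv2.imread('pics/s14.png');cv2.imwrite('pics/s14c.png',cv2.resize(s[210:290,170:300],None,fx=6,fy=6,interpolation=cv2.INTER_CUBIC))
s=cv2.imread('pics/t14.png');cv2.imwrite('pics/t14c.png',cv2.resize(s[140:250,170:265],None,fx=5,fy=5,interpolation=cv2.INTER_CUBIC))"
```

```text
18.05 [0.4468 0.0624 0.1645] [ 0.09  1.24 -0.19] 0.0004471790589980395 [ 0.58  0.36 -1.    2.08  0.39  0.91  1.02]
jawyaw 1.6677 xaxis [-0.01  -0.008 -1.   ]
18.1 [0.4471 0.0647 0.1648] [ 0.34  0.24 -0.25] 0.0012188650877510022 [ 0.58  0.36 -1.01  2.08  0.39  0.91  1.02]
jawyaw 1.671 xaxis [-0.009 -0.006 -1.   ]
```

View pics/s14c.png

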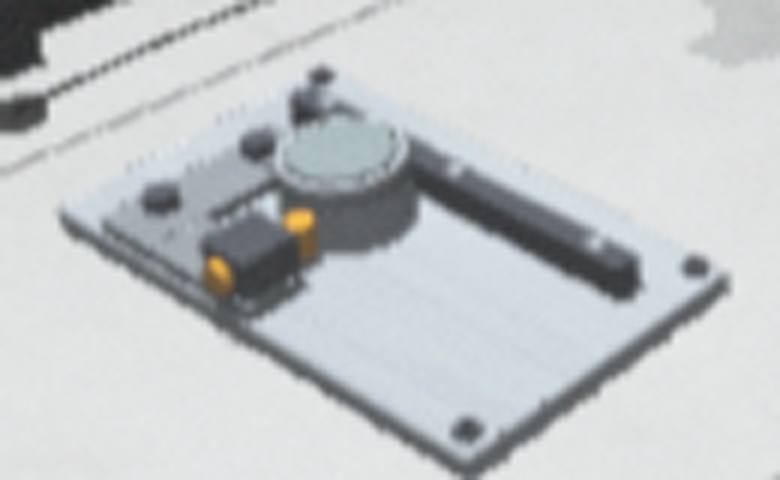

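View pics/t14c.png

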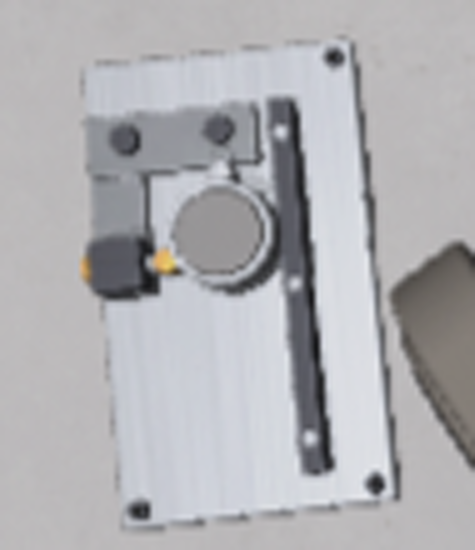

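View pics/t14.png

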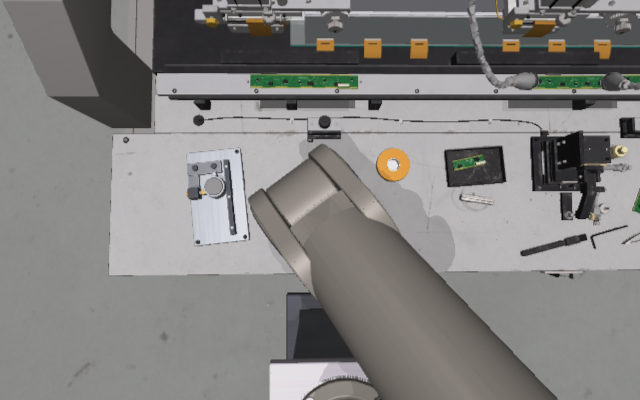

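The mirror stands upright against the rail, pin and nose. In the top crop its face centre is near (221,229), with the pin at its top edge (222,170) and the nose at (165,262). I'll check this numerically and check that the bystanders haven't moved.

Run:
```python
from h import *
C=np.array([.5020,.2685,0]);yaw=.1025
def N(X): d=X-C; return np.array([d[0]*np.cos(yaw)+d[1]*np.sin(yaw),-d[0]*np.sin(yaw)+d[1]*np.cos(yaw)])*1e3
t=np.load('pics/t14.npy',allow_pickle=True).item();s=np.load('pics/s14.npy',allow_pickle=True).item()
A=((221.5)/5-.5+170,(229.5)/5-.5+140);B=(342.5/6-.5+170,154.5/6-.5+210)
print(N(onz(t,*A,.036)),N(onz(s,*B,.036)));X=tri(ray(t,*A),ray(s,*B));print(X,N(X[0]))
# bystanders via diff vs start, scene view
a=cv2.imread('pics/scene0.png');b=cv2.imread('pics/s14.png')
d=cv2.absdiff(a,b).max(2)
for n,(x,y,w,h) in dict(loupe=(322,185,24,28),tape=(318,170,36,20),reel=(362,202,40,24)).items(): print(n,(d[y:y+h,x:x+w]>40).mean())
o=bot.get_obs();print(o["t"],o["contact_force"])
```

```text
[20.4158018  -1.31448524] [18.70590065  0.96355074]
(array([0.52275267, 0.26987458, 0.03414698]), [np.float64(0.00016790578202221796), np.float64(0.00016790578202227608)]) [20.78439685 -0.75605661]
loupe 0.001488095238095238
tape 0.0
reel 0.309375
18.1 [ 0.3411187   0.24007213 -0.2515967 ]
```

View pics/s14.png

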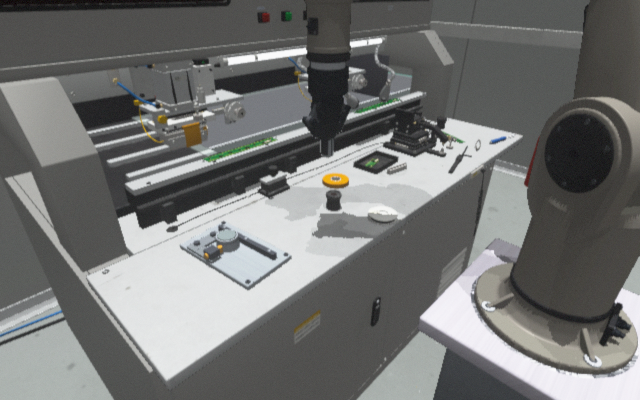

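The loupe and tape are unchanged. The reel's difference is only the arm's shadow falling on it. I'll let the arm settle and hand in.

{"api": "drive_tool", "payload": {
  "slide": [
    [0,0,0],
    [0,0,0],
    [0,0,0]
  ],
  "turn": [
    [0,0,0],
    [0,0,0],
    [0,0,0]
  ],
  "gripper": [0,0,0]
}}

```text
t: 18.4
eef_pos: [0.4469, 0.066, 0.1649]
tool_rot: [0.47, -0.524, 0.477, 0.526]
contact_force: [-0.0, 0.0, -0.2]
gripper_width: 0.005
```

Run:
```python
from station import bot
print(bot.hand_in()); print(bot.get_obs()["contact_force"])
```

```text
the job is handed in; nothing more can be done
None
the job is handed in; nothing more can be done
```

I stood the mirror in the nest's mouth, let go of it, then pushed it with the shut fingers past the plunger to the stop pin. I then backed the arm away and handed in at about 18.4 s; no verdict was reported.

- **Push forces:** the highest reading I saw was about 6.8 N passing the plunger. At the pin the tool stopped advancing while the force rose to 4.7 N, then 5.9 N during a short hold.
- **Position:** the last pictures show the mirror upright against the rail, nose and pin. The stop point put its centre at about x = 19 mm in the nest frame, and the pictures gave 19 to 21 mm. The pin, seen at about x = 45 mm, would put it at 18 mm. Its y came out between -1.3 and +1.0 mm, where 0 is touching the rail. These differences are within the camera error of about 2 mm.
- **Bystanders:** the loupe and tape did not move. The film reel's area did change between pictures (31% of pixels). I put that down to the arm's shadow because the reel still looked to be in its place, but I did not measure it.
- **Not checked:** the forces that remain between the mirror and the rail, plunger and pin after letting go cannot be read directly. I infer they hold from the geometry and the slow retreat.

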